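Seat the V-rest in its spring-plunger holder

ROBOT

A 7-joint arm with a two-finger parallel gripper is mounted at the origin on the work surface. World frame = base frame: x ahead of the robot, y to its left, z up, the work surface at z = 0. Lengths are in mm, angles in rad, forces in N, time in s.
With the tool pointing down it reaches from about 425 to 950 mm from the base axis. Payload 4.7 kg.
Tool frame: the origin (TCP) lies at the very end of the fingers, on their centre line; the grasp point (between the pads) lies 19 mm behind it; z points along the fingers, x is the direction in which the jaws open and shut, and the axes are right-handed (so a half turn about z gives the same grasp; the last joint's range is limited). The gripper opens to 87 mm and grips with 3 to 60 N. Pads are 19 mm wide; open, the fingers measure 117 mm over their backs; the gripper's body (75 mm by 190 mm) begins 51 mm behind the grasp point.
Start: joints at [1.106, 0.469, -0.049, 1.532, 0.024, 1.141, -0.082], TCP at [284.989, -611.907, 222.573] pointing down, gripper open.
Joint ranges: [-2.59, 2.59], [-0.33, 1.99], [-1.39, 1.29], [0.1, 2.45], [-1.04, 4.18], [0.21, 1.99], [-2.66, 2.66]. Speed limits (rad/s): [2.57, 2.57, 3.14, 3.14, 3.14, 3.14, 3.14].

INTERFACE

Orientations are given as a unit quaternion [w, x, y, z].
In Python, from station import r gives the robot as it stands.
- The arm moves only by the tool play_rows, never from a script. Its argument "plan" is text: rows parted by semicolons, each of 4 numbers parted by spaces: the shift along the tool's x, y, z in cm, then the turn about the tool's z in rad. In form: x y z roll; .... A call has exactly 5 rows; each row shifts and turns the commanded pose from where the row before left it, along the tool's axes as they then stand; what a row does not reach is not made up. A row lasts 1/12 s, in which the tool goes at most 41.7 mm and 7.16 degrees, less where a joint would pass 70% of its speed; a pose out of reach is approached as far as the arm can. A call is refused whole if a number of a shift passes 4.17 or a number of a turn 0.125, either way. A call with a gripper value outside its range is refused whole. "hand" is the opening in per cent of the stroke, from 0 (shut) to 100 (fully open), set as the call begins (left out, the last holds). The fingers move at their own pace and stop on an object; "force" is the grip in N (left out, the last holds). Time passes only in rows, so rows that do not move let the fingers close, or fill a call up. It gives the time, the measured TCP pose, the force and the opening at its end, in the units of the state.
- r.sense(): the state, without advancing time (a new reading comes with each control period).
- r.grab_frame(name): name is "scene" or "side" or "wrist"; returns (picture, depth): 384x512x3 uint8, red, green, blue; 384x512 float32, mm along the optical axis (not along the pixel's ray), 0 where there is no reading.
- r.calibration(name): a dict with "vfov" (degrees; the focal length in pixels is half the picture's height over the tangent of half this angle, whatever the lens; pixels are square), "cx", "cy" (the principal point, pixels), "xyz" and "rotation" of the camera in the world; the wrist camera has in their place "mount" (4x4, takes a point from camera to tool coordinates, whose origin is the TCP and whose axes are the tool frame's). Camera axes: x right, y up, looking along -z (the intrinsics and any distortion apply to the point x, -y, -z); pixel columns grow to the right and rows downward; lengths in mm; the calibration is good to about 2 mm. A picture is of the moment at which its call begins: read the wrist's pose just before it. calibration takes no time and is no camera call.
- r.finish_job(): hands the job in, once; it reports no verdict.
Trained networks look in the newest picture that a camera, given by its name, has taken for a name from the list of things; names that differ only in an ending like _2 or _b are one class to them, and where a whole thing is asked for, a point or a joint stands for the part that bears it (a point fixed in the world has none). Each returns a list of dicts, best first, with "conf" (0 to 1); they miss things now and then, are a little off and sometimes report something else, mostly with a low value. They report only what shows in the picture. A call takes as long as a camera call. They do not tell look-alikes from the thing itself.
- r.search_frame(query, camera): "location" ([column, row] in pixels, amid what is visible of it).
- r.place_of(query, camera): "location" ([column, row] in pixels: a listed point, or the origin of a listed thing).
The state is a dict: "t": time; "joint_positions": joint angles; "qvel": joint speeds; "tau": joint torques, N m; "ee_pos": TCP position; "eef_rot": TCP orientation; "wrist_force": force on the tool from outside, world axes, zero at the start; "ft_torque": the same for the moment, N m; "opening": opening from 0.0 (shut) to 1.0 (fully open).
Only numpy, scipy, OpenCV 4.12 (cv2) and the standard library are available. Lean on these libraries where they do the work, as an engineer would, in place of code of your own. Each camera call takes 0.05 s, during which the arm holds its last target.

TASK

Take the V-topped rest out of the wooden block and slide its rod down into the empty holder on the steel base, past the spring plunger, until it is gently but fully home on the hidden stop inside, with its V groove in line with that of the rest already fitted. Then let go, leaving it standing there gripped by the plunger; do not force it and leave everything else where it is.

Things in the scene. Friction and masses are not known exactly. Their poses are not given: they have to be found in the camera images.
- post: V-rest to be fitted: bare steel, loose, 0.2 to 0.3 kg, upright in one of the wooden block's three holes (which varies). Round rod 14 mm in diameter, its foot tapered from 7 mm diameter at the bottom to 14 mm at 5 mm height. Its V groove runs along own y; its top is 115 mm above the foot. Origin: centre of the foot's underside; z up along the rod
- post_grip (a point): centre of the V-rest's grip block, 87 mm above the foot: 30 mm (own x) by 20 mm (own y) by 24 mm high, just below the two sloping cheeks of the V; axes as post
- rack: the wooden storage block, fixed, 70 (x) by 230 (y) by 50 mm high, with three blind square holes 16.5 mm wide and 40 mm deep at y = -80, 0 and +80 mm. Origin: centre of its underside
- base: dark steel base plate, fixed, 90 (x) by 220 (y) by 12 mm, with two aluminium holder blocks 40 by 40 mm, tops 70 mm above the table, at y = -65 mm (empty) and y = +65 mm (with the rest already fitted: groove along the base's y, top 145 mm above the table). A brass plunger housing, 16 mm in diameter, juts 14 mm from each holder's +x face at 58 mm height. Origin: centre of the underside
- mouth (a point): centre of the mouth of the empty holder's bore, in the holder's top face, 70 mm above the table; axes as the base's. Bore: 15 mm in diameter, vertical, rim chamfered 2 mm. Inside it a solid flat stop is set somewhere between 24 and 48 mm below the mouth; it must be felt for, and 5 to 10 N beyond the drag is plenty to seat the rod on it
- plunger (a joint): travel (m) of the empty holder's spring plunger, 0 (out) to 0.006. Its round nose (radius 4 mm), 12 mm below the mouth, comes from the base's +x side to 3.5 mm from the bore's axis. It pushes with 2 N when out, 5 N with the rod beside it (travel 2 to 4 mm). The tapered foot must push it back (4 to 10 N), which feels like a false bottom; then the rod slides on with a drag of 1 to 6 N
- flat_rest: another rest in the wooden block, with a flat round top 36 mm in diameter, 97 mm high; leave it. Origin: centre of the foot's underside
- ball_rest: another rest in the wooden block, with a ball top 24 mm in diameter, 110 mm high; leave it. Origin: centre of the foot's underside
- sleeve: turned steel part standing on the table, 44 mm in diameter, 62 mm high; leave it. Origin: centre of the underside
- spanner: spanner lying on the table; leave it. Origin: under its middle
- oil_can: white plastic bottle 48 mm in diameter, 90 mm high; leave it. Origin: centre of the underside
There are look-alikes about, which are no part of the job. Leave any purple look-alike of the base alone.

How it is judged (in metres and radians):
On the way, in this order (a step that is already met when the one before it is completed fails the run):
1. the V-rest is lifted clear of the wooden block (height (world z) of post above 0.06 m), for 0.1 s.
2. the rod is in the bore and has pushed the plunger back (value of joint plunger above 0.0015 m and z of post in the frame of mouth below -0.014 m and horizontal distance between post and mouth below 0.003 m), for 0.1 s.
At the end, for the whole second after the job is handed in: the V-rest stands upright (within 4 degrees) in the empty holder, its foot within 1.5 mm of the stop inside the bore, gripped by the pushed-back plunger, its V groove in line with the fitted rest's to within 0.15 rad, at rest and released (distance between post and stop_c0 below 0.0115 m and horizontal distance between post and mouth below 0.003 m and angle between post's own z axis and vertical below 0.07 rad and angle between the y axis of post and the y axis of base, either way round below 0.15 rad and value of joint plunger above 0.0015 m and linear speed of post below 0.01 m/s); the robot touches nothing.
It fails at once if the V-rest is forced onto the stop with more than 20 N (contact force between post and stop_c0 above 20 N).
It fails at once if the rod is rammed or wedged against the holder with more than 25 N (contact force between post and base above 25 N).
It fails at once if another rest is disturbed (distance of any of flat_rest, ball_rest from where it was at the start of the episode above 0.02 m).
It fails at once if something else on the table is knocked about (distance of any of sleeve, spanner, oil_can from where it was at the start of the episode above 0.02 m).
It also fails if it takes over 64 s, if anything falls off the work surface, if the arm or the gripper's body presses on something with over 40 N, if the wrist force passes 120 N, or if a joint passes its speed limit or range.

## Working session

There is one attempt and no reset: what is moved stays moved. The work goes in short steps, Python scripts to look and compute and a tool call to move; the robot and the scene stay as the last step left them, time stands still between calls to the robot, and variables do not carry over. Pictures are saved under pics/ and viewed, and the job is handed in when it is done.

Besides the shell and the picture viewer there is one more tool, called after "Call:" by a JSON object that holds its "method" and its "body". play_rows: Moves the arm, as the interface text tells. Its arguments: {"type":"object","properties":{"plan":{"type":"string"},"hand":{"type":"number"},"force":{"type":"number"}},"required":["plan"]}

```bash
ls; mkdir -p pics; cat > h.py <<'E'
from station import r
import numpy as np, cv2
from scipy.spatial.transform import Rotation as R
def snap(n,f):
    s=r.sense(); p,d=r.grab_frame(n); cv2.imwrite('pics/'+f,p[:,:,::-1]); np.save('pics/'+f+'.npy',d); return s,p,d
E
python3 - <<'E'
from h import *
s=r.sense(); print(s)
for n in ["scene","side","wrist"]:
    print(n,r.calibration(n)); snap(n,n+'0.png')
    for q in ["post","post_grip","rack","base","mouth","flat_rest","ball_rest","sleeve","oil_can","spanner"]:
        print(q,[(np.round(k['location']).tolist(),round(k['conf'],2)) for k in r.place_of(q,n)])
    print(r.sense()['t'])
E
```

```text
pics
{'t': 0.0, 'joint_positions': array([ 1.10608014,  0.46944569, -0.04857537,  1.53369739,  0.02411573,
        1.14097357, -0.08228889]), 'qvel': array([-0.00117417, -0.00077653,  0.00157413,  0.00049318, -0.00067304,
       -0.00080109, -0.00112053]), 'tau': array([-1.13004677e-03, -5.07991433e+01, -8.13697698e-02, -2.36167341e+01,
       -6.13518362e-02,  3.78440274e-02,  1.74483243e-04]), 'ee_pos': array([ 284.69485229, -611.36761727,  221.49503505]), 'eef_rot': array([-4.80802259e-04,  8.43260940e-01, -5.37503533e-01, -8.41246406e-04]), 'wrist_force': array([-0.74420155,  1.19102498,  0.42413888]), 'ft_torque': array([ 0.03026843,  0.04080396, -0.00336393]), 'opening': 0.9978668652784519}
scene {'vfov': 42.25081630427883, 'cx': 257.4856913327002, 'cy': 189.63759077626648, 'xyz': array([1247.21227719, -356.52716854, 1271.16006014]), 'rotation': array([0.78223275, 0.23520032, 0.1570954 , 0.55507996])}
post [([206.0, 223.0], 0.49)]
post_grip [([320.0, 178.0], 0.57), ([200.0, 206.0], 0.47)]
rack [([204.0, 224.0], 0.93), ([206.0, 222.0], 0.41)]
base [([337.0, 184.0], 0.95), ([311.
[... 799 characters left out ...]
.61)]
sleeve [([313.0, 202.0], 0.95)]
oil_can [([338.0, 153.0], 0.81), ([251.0, 153.0], 0.65), ([256.0, 159.0], 0.39)]
spanner [([231.0, 203.0], 0.6)]
1.1
wrist {'vfov': 66.61349899367217, 'cx': 253.91720265234366, 'cy': 193.45238917378006, 'mount': array([[ 9.99999846e-01, -3.81274424e-04,  4.03918610e-04,
        -5.40163849e-01],
       [-2.68286266e-04, -9.68296417e-01, -2.49803876e-01,
        -6.86112180e+01],
       [ 4.86356772e-04,  2.49803730e-01, -9.68296370e-01,
        -1.62409537e+02],
       [ 0.00000000e+00,  0.00000000e+00,  0.00000000e+00,
         1.00000000e+00]])}
post []
post_grip []
rack []
base []
mouth []
flat_rest []
ball_rest []
sleeve []
oil_can []
spanner []
1.65
```

```bash
python3 - <<'E'
import cv2
a=cv2.imread('pics/scene0.png');b=cv2.imread('pics/side0.png')
cv2.imwrite('pics/sceneC.png',cv2.resize(a[90:290,140:420],None,fx=2.8,fy=2.8,interpolation=cv2.INTER_CUBIC))
cv2.imwrite('pics/sideC.png',cv2.resize(b[80:370,130:400],None,fx=2,fy=2,interpolation=cv2.INTER_CUBIC))
E
```

```text
(no output)
```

View pics/sceneC.png

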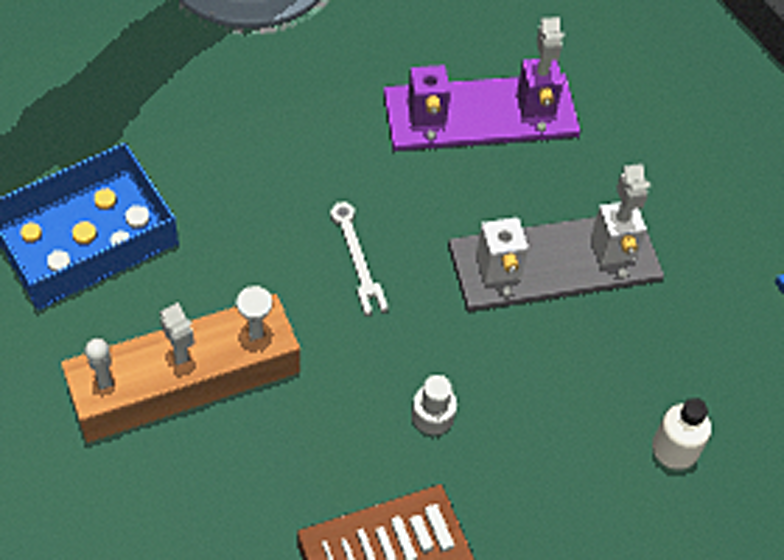

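View pics/sideC.png

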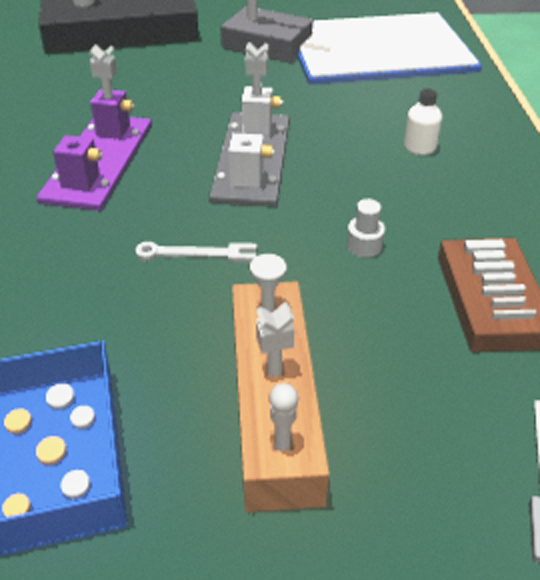

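The post (V-top) stands in the rack's middle hole, at about (202,206) in the scene picture. The grey base's empty holder is at (320,174) and its fitted rest at about (366,158).

```bash
cat >> h.py <<'E'
def campose(n,s=None):
    c=r.calibration(n)
    f=192/np.tan(np.radians(c['vfov'])/2)
    if 'mount' in c:
        T=np.eye(4); q=s['eef_rot']; T[:3,:3]=R.from_quat([q[1],q[2],q[3],q[0]]).as_matrix(); T[:3,3]=s['ee_pos']
        T=T@c['mount']
    else:
        T=np.eye(4); q=c['rotation']; T[:3,:3]=R.from_quat([q[1],q[2],q[3],q[0]]).as_matrix(); T[:3,3]=c['xyz']
    return f,c['cx'],c['cy'],T
def cloud(n,d,s=None):
    f,cx,cy,T=campose(n,s)
    v,u=np.mgrid[0:384,0:512]
    P=np.stack([(u-cx)/f*d,-(v-cy)/f*d,-d],-1)
    W=P@T[:3,:3].T+T[:3,3]; W[d<=0]=np.nan
    return W
def ray(n,u,v,z,s=None):
    f,cx,cy,T=campose(n,s)
    k=T[:3,:3]@np.array([(u-cx)/f,-(v-cy)/f,-1.]); return T[:3,3]+k*(z-T[2,3])/k[2]
def rect(pts):
    return cv2.minAreaRect(pts.astype(np.float32))
E
python3 - <<'E'
from h import *
for n in ['scene','side']:
    d=np.load(f'pics/{n}0.png.npy'); p=cv2.imread(f'pics/{n}0.png')[:,:,::-1].astype(int)
    W=cloud(n,d); print(n,[np.nanmedian(W[..., 2]), p.shape])
    z=W[...,2]
    # rack: orange top
    m=(abs(z-50)<8)&(p[...,0]-p[...,2]>60)
    cc,lab,st,ce=cv2.connectedComponentsWithStats(m.astype(np.uint8))
    k=1+np.argmax(st[1:,4]); print('rack',rect(W[lab==k][:,:2]),np.median(z[lab==k]))
    m=(abs(z-12)<5)&(p.max(-1)-p.min(-1)<25)&(p.max(-1)<150)
    cc,lab,st,ce=cv2.connectedComponentsWithStats(m.astype(np.uint8))
    for k in np.argsort(-st[1:,4])[:3]+1: print('base?',ce[k],st[k,4],rect(W[lab==k][:,:2]))
    m=(abs(z-70)<6)&(p.max(-1)-p.min(-1)<25)
    cc,lab,st,ce=cv2.connectedComponentsWithStats(m.astype(np.uint8))
    for k in np.argsort(-st[1:,4])[:5]+1: print('holder?',ce[k],st[k,4],rect(W[lab==k][:,:2]),np.median(z[lab==k]))
    m=(z>78)&(z<160)
    cc,lab,st,ce=cv2.connectedComponentsWithStats(m.astype(np.uint8))
    for k in np.argsort(-st[1:,4])[:8]+1: print('tall?',ce[k],st[k,4],np.median(W[lab==k],0),rect(W[lab==k][:,:2])[1:],z[lab==k].max())
E
```

```text
scene [np.float64(0.935380009747405), (384, 512, 3)]
rack ((546.828369140625, -247.4525146484375), (74.45203399658203, 229.60166931152344), 2.245197057723999) 50.30782475917499
base? [336.57675244 184.54392192] 1127 ((539.7911376953125, 175.84622192382812), (220.8028564453125, 93.98754119873047), 81.28533935546875)
base? [224.67647059  89.80213904] 374 ((55.40110778808594, -27.5748291015625), (175.6258544921875, 95.30268859863281), 75.16162872314453)
base? [400.27272727  89.98701299] 77 ((252.05284118652344, 542.411376953125), (154.8788604736328, 12.004776000976562), 7.0881242752075195)
holder? [319.71612903 174.09677419] 155 ((529.9877319335938, 111.79865264892578), (40.50297164916992, 44.08124923706055), 78.957275390625) 69.6783565405417
holder? [361.375      168.64166667] 120 ((549.2685546875, 240.9774627685547), (41.143409729003906, 43.383697509765625), 82.02619171142578) 69.90229163423487
holder? [ 71.60416667 281.36458333] 96 ((630.0745239257812, -620.30859375), (37.39054870605469, 96.91511535644531), 26.90041732788086) 69.60920932196734
holder? [102.27536232 295.08695652] 69 (
[... 3517 characters left out ...]
 22.36378288269043), 12.10354232788086) 127.07826987334522
tall? [196.75179856  62.58633094] 278 [337.43262163 668.83414817 110.99481692] ((59.56202697753906, 67.18962097167969), 8.736526489257812) 126.00009717620344
tall? [271.16165414 281.79323308] 266 [ 548.53299186 -333.68389351  112.28245277] ((22.162572860717773, 19.961471557617188), 21.807233810424805) 122.31799101825214
tall? [169.39846743  66.50191571] 261 [248.71337572 605.81325766 120.54663086] ((39.36661911010742, 24.142187118530273), 15.277850151062012) 159.51622991127556
tall? [263.48605578 214.93227092] 251 [ 544.62779631 -172.10164     107.97047227] ((35.84039306640625, 33.3009033203125), 87.12651062011719) 110.41094141798396
```

```bash
cat >> h.py <<'E'
def yaw(s):
    q=s['eef_rot']; M=R.from_quat([q[1],q[2],q[3],q[0]]).as_matrix(); return np.arctan2(M[1,0],M[0,0])
def plan(tx,ty,tz,tyaw,nrows=None,vmax=35,s=None):
    s=s or r.sense(); p=s['ee_pos'].copy(); a=yaw(s)
    q=s['eef_rot']; M=R.from_quat([q[1],q[2],q[3],q[0]]).as_matrix()
    print('tool z',np.round(M[:,2],4),'pos',np.round(p,1),'yaw',round(a,4))
    da=(tyaw-a+np.pi)%(2*np.pi)-np.pi; D=np.array([tx,ty,tz])-p
    n=nrows or int(max(np.ceil(np.linalg.norm(D)/vmax),np.ceil(abs(da)/.115),1)); n=-(-n//5)*5
    out=[]
    for i in range(n):
        D=np.array([tx,ty,tz])-p; k=n-i; st=D/k
        c,si=np.cos(a),np.sin(a)
        row=[round((st[0]*c+st[1]*si)/10,2),round((st[0]*si-st[1]*c)/10,2),round(-st[2]/10,2),round(-((tyaw-a+np.pi)%(2*np.pi)-np.pi)/k,3)]
        p=p+np.array([c*row[0]+si*row[1],si*row[0]-c*row[1],-row[2]])*10; a-=row[3]
        out.append(' '.join('%g'%x for x in row))
    for i in range(0,n,5): print('; '.join(out[i:i+5]))
E
python3 - <<'E'
from h import *
plan(547,-251,230,np.radians(12.1),15)
E
```

```text
tool z [ 1.e-04 -1.e-04 -1.e+00] pos [ 285.  -611.9  222.6] yaw -1.135
-1.44 -2.6 -0.05 -0.09; -1.2 -2.72 -0.05 -0.09; -0.96 -2.82 -0.05 -0.09; -0.7 -2.89 -0.05 -0.09; -0.44 -2.94 -0.05 -0.09
-0.17 -2.97 -0.05 -0.09; 0.1 -2.97 -0.05 -0.09; 0.36 -2.95 -0.05 -0.09; 0.63 -2.91 -0.05 -0.089; 0.88 -2.84 -0.05 -0.09
1.14 -2.75 -0.05 -0.089; 1.38 -2.63 -0.05 -0.09; 1.61 -2.5 -0.05 -0.089; 1.82 -2.35 -0.05 -0.09; 2.02 -2.17 -0.04 -0.089
```

Call:
{"method": "play_rows", "body": {"plan": "-1.44 -2.6 -0.05 -0.09; -1.2 -2.72 -0.05 -0.09; -0.96 -2.82 -0.05 -0.09; -0.7 -2.89 -0.05 -0.09; -0.44 -2.94 -0.05 -0.09"}}

```text
t: 2.07
ee_pos: [373.0, -490.4, 225.2]
eef_rot: [0.0, 0.943, -0.334, 0.0]
wrist_force: [0.6, -0.3, 0.0]
opening: 1.003
```

Call:
{"method": "play_rows", "body": {"plan": "-0.17 -2.97 -0.05 -0.09; 0.1 -2.97 -0.05 -0.09; 0.36 -2.95 -0.05 -0.09; 0.63 -2.91 -0.05 -0.09; 0.88 -2.84 -0.05 -0.09"}}

```text
t: 2.48
ee_pos: [460.3, -370.0, 227.8]
eef_rot: [0.0, 0.993, -0.115, 0.0]
wrist_force: [0.9, -0.7, 0.6]
opening: 0.999
```

Call:
{"method": "play_rows", "body": {"plan": "1.14 -2.75 -0.05 -0.09; 1.38 -2.63 -0.05 -0.09; 1.61 -2.5 -0.05 -0.09; 1.82 -2.35 -0.05 -0.09; 2.02 -2.17 -0.05 -0.09"}}

```text
t: 2.9
ee_pos: [547.4, -249.7, 230.3]
eef_rot: [0.0, 0.994, 0.109, 0.0]
wrist_force: [0.7, 0.1, -1.0]
opening: 0.998
```

Call:
{"method": "play_rows", "body": {"plan": "0 0 0 0; 0 0 0 0; 0 0 0 0; 0 0 0 0; 0 0 0 0"}}

```text
t: 3.32
ee_pos: [545.9, -252.4, 230.0]
eef_rot: [0.0, 0.994, 0.106, -0.0]
wrist_force: [0.4, -0.3, 0.5]
opening: 1.003
```

```bash
python3 - <<'E'
from h import *
s,p,d=snap('wrist','w1.png'); print(s['t'],s['ee_pos'],yaw(s),s['wrist_force'],s['joint_positions'])
for q in ['post','post_grip']: print(q,[(np.round(k['location']).tolist(),round(k['conf'],2)) for k in r.place_of(q,'wrist')])
W=cloud('wrist',d,s); z=W[...,2]
for lo,hi in [(45,55),(80,140)]:
  m=(z>lo)&(z<hi)
  cc,lab,st,ce=cv2.connectedComponentsWithStats(m.astype(np.uint8))
  for k in np.argsort(-st[1:,4])[:5]+1: print(lo,ce[k],st[k,4],rect(W[lab==k][:,:2]),z[lab==k].max(), np.median(z[lab==k]))
E
```

```text
3.3167 [ 545.88831285 -252.38458575  229.97855288] 0.21214257785434731 [ 0.35483501 -0.3301381   0.49027342] [ 0.71358195  0.38191666 -0.46338856  1.68664236  0.18730103  1.11728802
  0.4086675 ]
post [([256.0, 169.0], 0.82)]
post_grip [([256.0, 179.0], 0.6), ([252.0, 165.0], 0.39)]
45 [257.43640137 156.98522949] 8192 ((546.56494140625, -235.89572143554688), (70.07906341552734, 210.72299194335938), 1.6234153509140015) 54.87833242555081 50.24204430466378
45 [ 72.20219328 154.57710761] 1459 ((339.404541015625, -296.8385009765625), (121.88459014892578, 164.9767608642578), 11.479024887084961) 52.432766729811476 49.67283970574243
45 [418.   0.] 1 ((674.4550170898438, -31.86651039123535), (0.0, 0.0), 0.0) 45.21837672617539 45.21837672617539
80 [271.71851226  99.85545224] 1183 ((544.3792724609375, -165.43515014648438), (34.609066009521484, 34.94152069091797), 12.225507736206055) 110.36842351949787 107.23224795937318
80 [256.03373494 182.16024096] 830 ((547.0111694335938, -245.4661407470703), (29.844924926757812, 20.475311279296875), 11.786998748779297) 127.01888487832099 119.16619554480872
80 [242.5  239.76] 50 ((546.8768310546875, -316.73748779296875), (16.990890502929688, 4.684500694274902), 14.539978981018066) 96.32926918770966 90.3414960852408
```

View pics/w1.png

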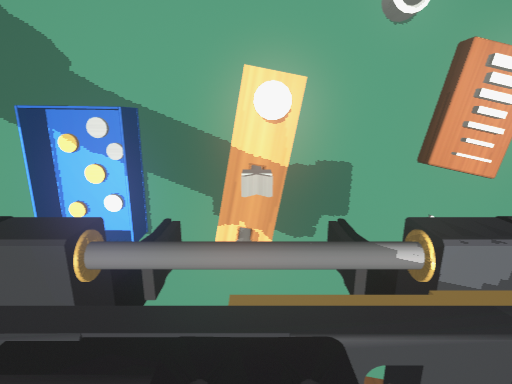

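The wrist picture shows the V-rest at (256,182), square to the jaws, with the flat rest at (272,100). I'll centre over it and measure once more.

```bash
python3 - <<'E'
from h import *
P=[];C=[]
for i in range(4):
    s,p,d=snap('wrist','w2.png'); W=cloud('wrist',d,s); z=W[...,2]
    m=((z>82)&(z<140)).astype(np.uint8); cc,lab,st,ce=cv2.connectedComponentsWithStats(m)
    k=[j for j in range(1,cc) if np.hypot(*(ce[j]-[256,182]))<12][0]
    q=rect(W[lab==k][:,:2]); P.append(s['ee_pos']); C.append(q[0]); print(np.round(s['ee_pos'],2),round(yaw(s),4),q,np.round(s['wrist_force'],2))
P=np.mean(P,0);C=np.mean(C,0);print(P,C,C-P[:2])
E
```

```text
[ 546.27 -251.69  230.08] 0.2133 ((546.9507446289062, -245.54916381835938), (29.77338981628418, 20.389081954956055), 12.411797523498535) [ 0.07  0.28 -0.13]
[ 546.36 -251.48  230.11] 0.2137 ((546.8856201171875, -245.49578857421875), (30.102916717529297, 20.550392150878906), 11.84611701965332) [0.05 0.15 0.77]
[ 546.48 -251.27  230.09] 0.2141 ((547.0198974609375, -245.5596466064453), (30.011693954467773, 20.472850799560547), 12.29052448272705) [-0.24  0.44  0.73]
[ 546.54 -251.13  230.11] 0.2144 ((547.0843505859375, -245.482421875), (29.984222412109375, 20.399213790893555), 12.24209213256836) [ 0.27 -0.47 -0.02]
[ 546.41337459 -251.39041669  230.09729126] [ 546.9851532  -245.52175522] [0.57177861 5.86866148]
```

Call:
{"method": "play_rows", "body": {"plan": "0.11 -0.53 0 0; 0 0 3 0; 0 0 3 0; 0 0 3 0; 0 0 2 0", "hand": 70}}

```text
t: 4.08
ee_pos: [545.3, -244.5, 117.5]
eef_rot: [-0.001, 0.994, 0.108, -0.001]
wrist_force: [-0.4, -0.1, -0.4]
opening: 0.732
```

Call:
{"method": "play_rows", "body": {"plan": "0 0 1.5 0; 0 0 1.5 0; 0 0 1.2 0; 0 0 0 0; 0 0 0 0"}}

```text
t: 4.5
ee_pos: [546.6, -245.0, 77.8]
eef_rot: [-0.0, 0.994, 0.107, -0.0]
wrist_force: [0.7, 0.3, 0.1]
opening: 0.704
```

```bash
python3 - <<'E'
from h import *
s,p,d=snap('side','s1.png'); print(s['ee_pos'],yaw(s),s['wrist_force'])
cv2.imwrite('pics/s1c.png',cv2.resize(cv2.imread('pics/s1.png')[130:350,160:380],None,fx=2.7,fy=2.7))
E
```

```text
[ 546.60673634 -245.03988428   77.81028947] 0.21531838367583625 [0.70397904 0.26441927 0.07791008]
```

View pics/s1c.png

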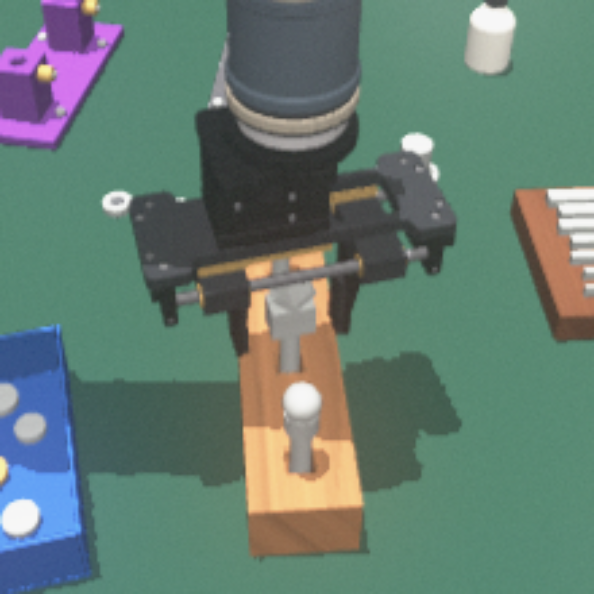

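The fingers straddle the grip block (V-rest at about (290,310) in the crop). Closing now.

Call:
{"method": "play_rows", "body": {"plan": "0 0 0 0; 0 0 0 0; 0 0 0 0; 0 0 0 0; 0 0 0 0", "hand": 0, "force": 25}}

```text
t: 4.97
ee_pos: [546.8, -245.5, 78.5]
eef_rot: [0.0, 0.994, 0.107, 0.0]
wrist_force: [-0.2, 0.8, 0.1]
opening: 0.406
```

Call:
{"method": "play_rows", "body": {"plan": "0 0 0 0; 0 0 0 0; 0 0 0 0; 0 0 0 0; 0 0 0 0"}}

```text
t: 5.38
ee_pos: [546.8, -245.5, 78.3]
eef_rot: [0.0, 0.994, 0.107, 0.0]
wrist_force: [0.2, -0.2, 1.0]
opening: 0.345
```

Call:
{"method": "play_rows", "body": {"plan": "0 0 -0.4 0; 0 0 -0.8 0; 0 0 -1 0; 0 0 -1 0; 0 0 -1 0"}}

```text
t: 5.8
ee_pos: [546.6, -245.3, 121.2]
eef_rot: [0.0, 0.994, 0.107, 0.0]
wrist_force: [0.7, 0.2, -2.3]
opening: 0.343
```

```bash
python3 - <<'E'
from h import *
s=r.sense(); print(s['ee_pos'],yaw(s),s['wrist_force'],s['opening']*87)
E
```

```text
[ 546.61397701 -245.3417099   121.24606328] 0.21505997337784577 [ 0.67839912  0.22838064 -2.30671085] 29.812572576346103
```

Call:
{"method": "play_rows", "body": {"plan": "0 0 -2 0; 0 0 -2.5 0; 0 0 -2.5 0; 0 0 -2.5 0; 0 0 -1.4 0"}}

```text
t: 6.22
ee_pos: [547.8, -245.5, 233.3]
eef_rot: [0.001, 0.994, 0.107, 0.002]
wrist_force: [0.7, -0.6, -1.9]
opening: 0.345
```

```bash
python3 - <<'E'
from h import *
plan(530,111,230,-.15,15)
E
```

```text
tool z [ 0.0046 -0.002  -1.    ] pos [ 547.8 -245.5  233.3] yaw 0.2152
0.39 -2.35 0.02 0.024; 0.34 -2.36 0.02 0.024; 0.28 -2.36 0.02 0.024; 0.22 -2.37 0.02 0.024; 0.16 -2.37 0.02 0.024
0.11 -2.38 0.02 0.025; 0.05 -2.38 0.02 0.024; -0.01 -2.38 0.02 0.025; -0.07 -2.38 0.02 0.024; -0.12 -2.38 0.03 0.025
-0.19 -2.37 0.02 0.024; -0.24 -2.37 0.03 0.025; -0.3 -2.36 0.02 0.024; -0.36 -2.35 0.03 0.025; -0.41 -2.34 0.02 0.024
```

Call:
{"method": "play_rows", "body": {"plan": "0.39 -2.35 0 0.024; 0.34 -2.36 0 0.024; 0.28 -2.36 0 0.024; 0.22 -2.37 0 0.024; 0.16 -2.37 0 0.024"}}

```text
t: 6.63
ee_pos: [540.3, -125.3, 230.1]
eef_rot: [0.0, 0.999, 0.047, 0.0]
wrist_force: [0.4, 0.4, -2.4]
opening: 0.342
```

Call:
{"method": "play_rows", "body": {"plan": "0.11 -2.38 0 0.025; 0.05 -2.38 0 0.024; 0 -2.38 0 0.025; -0.07 -2.38 0 0.024; -0.12 -2.38 0 0.025"}}

```text
t: 7.05
ee_pos: [534.5, -6.4, 230.1]
eef_rot: [0.0, 1.0, -0.015, 0.0]
wrist_force: [-0.3, 0.4, -3.2]
opening: 0.342
```

Call:
{"method": "play_rows", "body": {"plan": "-0.19 -2.37 0 0.024; -0.24 -2.37 0 0.025; -0.3 -2.36 0 0.024; -0.36 -2.35 0 0.025; -0.41 -2.34 0 0.024"}}

```text
t: 7.47
ee_pos: [528.6, 112.3, 230.1]
eef_rot: [0.0, 0.997, -0.075, 0.0]
wrist_force: [0.9, 0.1, -2.8]
opening: 0.341
```

Call:
{"method": "play_rows", "body": {"plan": "0 0 0 0; 0 0 0 0; 0 0 0 0; 0 0 0 0; 0 0 0 0"}}

```text
t: 7.88
ee_pos: [529.2, 109.7, 229.1]
eef_rot: [0.0, 0.997, -0.076, 0.0]
wrist_force: [-0.3, 0.1, -3.3]
opening: 0.342
```

```bash
python3 - <<'E'
from h import *
for i in range(3): s,p,d=snap('wrist','w3.png'); print(np.round(s['ee_pos'],2),round(yaw(s),4),np.round(s['wrist_force'],2))
for q in ['mouth','post','base']: print(q,[(np.round(k['location'],1).tolist(),round(k['conf'],2)) for k in r.place_of(q,'wrist')])
W=cloud('wrist',d,s); z=W[...,2]
m=(abs(z-70)<4)
cc,lab,st,ce=cv2.connectedComponentsWithStats(m.astype(np.uint8))
for k in np.argsort(-st[1:,4])[:5]+1: print(ce[k],st[k,4],rect(W[lab==k][:,:2]),np.median(z[lab==k]))
snap('side','s2.png'); snap('scene','c2.png')
a=cv2.imread('pics/w3.png'); cv2.imwrite('pics/w3c.png',cv2.resize(a[60:290,130:390],None,fx=2.6,fy=2.6,interpolation=cv2.INTER_CUBIC))
a=cv2.imread('pics/s2.png'); cv2.imwrite('pics/s2c.png',cv2.resize(a[60:240,170:370],None,fx=3,fy=3,interpolation=cv2.INTER_CUBIC))
a=cv2.imread('pics/c2.png'); cv2.imwrite('pics/c2c.png',cv2.resize(a[80:260,220:420],None,fx=3,fy=3,interpolation=cv2.INTER_CUBIC))
E
```

```text
[529.23 109.68 229.14] -0.1522 [-0.33  0.12 -3.33]
[529.21 109.87 229.1 ] -0.152 [ 0.57  0.58 -3.21]
[529.17 110.07 229.06] -0.1517 [-0.47  0.2  -2.42]
mouth [([250.7, 178.6], 0.95), ([55.9, 200.9], 0.56)]
post [([253.8, 205.0], 0.7)]
base [([87.3, 142.6], 0.92), ([253.5, 121.2], 0.65)]
[53.70903522 81.90352221] 1306 ((341.20196533203125, 245.1310272216797), (40.054073333740234, 53.18904495239258), 76.71089935302734) 70.35957041352975
[ 60.22112211 201.08250825] 1212 ((311.52294921875, 118.76115417480469), (40.39096450805664, 54.65727615356445), 76.69994354248047) 70.2658101989667
[254.45030783 176.66754617] 1137 ((533.2341918945312, 114.32777404785156), (39.907814025878906, 45.89116668701172), 81.71363067626953) 70.12661718819032
[253.78838174  62.55186722] 723 ((550.1652221679688, 242.14459228515625), (38.6447639465332, 41.76375198364258), 80.5586929321289) 70.23032813074718
[482.82708934  59.93083573] 347 ((782.2928466796875, 199.24966430664062), (22.336374282836914, 29.838241577148438), 10.100078582763672) 68.51792450451711
```

View pics/w3c.png

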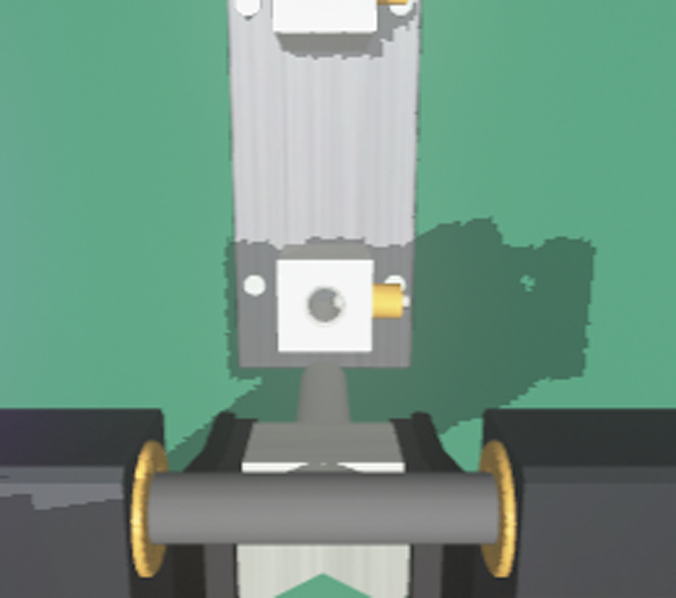

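View pics/s2c.png

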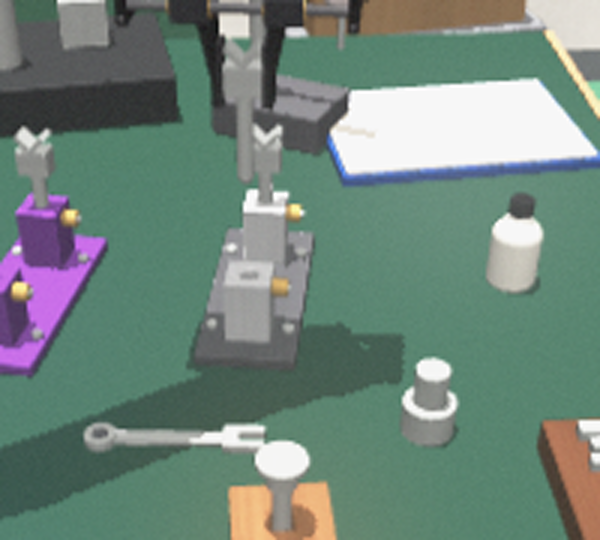

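View pics/c2c.png

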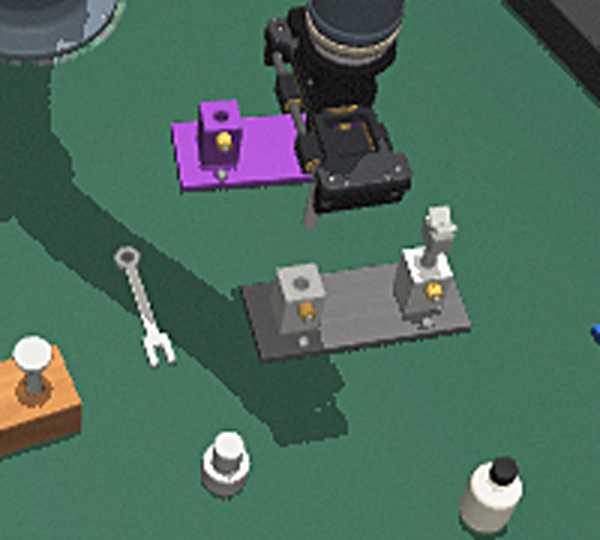

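The wrist picture (crop scale 2.6) shows the bore at about (255,177) full-frame, with the rod foot at about (254,200) just short of it and the plunger housing on the right (base +x). The scene and side views show the rod hanging upright above the holder. Next, fit the rod axis and mouth in the tool frame.

```bash
cat > fit.py <<'E'
from h import *
from scipy.optimize import least_squares
def tool_cloud(d):
    f,cx,cy,_=campose('side'); c=r.calibration('wrist'); f=192/np.tan(np.radians(c['vfov'])/2)
    v,u=np.mgrid[0:384,0:512]; P=np.stack([(u-c['cx'])/f*d,-(v-c['cy'])/f*d,-d],-1)
    T=c['mount']; W=P@T[:3,:3].T+T[:3,3]; W[d<=0]=np.nan; return W
def rodfit(W):
    m=(abs(W[...,0])<10)&(abs(W[...,1])<14)&(W[...,2]>10)&(W[...,2]<60)
    Q=W[m]
    def res(a): return np.hypot(Q[:,0]-a[0]-a[1]*(Q[:,2]-30)/30,Q[:,1]-a[2]-a[3]*(Q[:,2]-30)/30)-7
    o=least_squares(res,[0,0,0,0],loss='soft_l1',f_scale=.5); return o.x,len(Q),np.sqrt(np.mean(o.fun**2)),Q
def holder(W,zt,c0):
    m=(abs(W[...,2]-zt)<4)&(abs(W[...,0]-c0[0])<30)&(abs(W[...,1]-c0[1])<30)
    return m
if __name__=='__main__':
  for i in range(3):
    s,p,d=snap('wrist','w4.png'); W=tool_cloud(d)
    a,n,e,Q=rodfit(W); print('rod at z30: x %.2f y %.2f; slopes/30mm %.2f %.2f'%(a[0],a[2],a[1],a[3]),n,round(e,2),'zmax',Q[:,2].max())
    zt=s['ee_pos'][2]-70
    m=holder(W,zt,(0,-4)); q=W[m]; rr=rect(q[:,:2]); print('top',np.median(q[:,2]),zt,rr,m.sum())
    # bright top-face from image
    g=p.astype(int); mm=m&(g.min(-1)>190); ys,xs=np.nonzero(mm); print('top px',xs.min(),xs.max(),ys.min(),ys.max(),cv2.minAreaRect(np.stack([xs,ys],1).astype(np.float32)))
    print(np.round(s['ee_pos'],2),yaw(s),s['t'])
E
python3 fit.py
```

```text
rod at z30: x 0.01 y -0.90; slopes/30mm -0.06 0.89 345 0.14 zmax 59.79919801574647
top 158.85447682633142 159.0203742592114 ((5.337284088134766, -3.893613815307617), (48.63248062133789, 39.90091323852539), 0.33334821462631226) 1157
top px 237 273 161 195 ((255.0, 178.0), (36.0, 34.0), 0.0)
[529.07 111.02 229.02] -0.1501666433110385 8.2833
rod at z30: x -0.02 y -0.91; slopes/30mm -0.01 0.90 350 0.15 zmax 59.97278803201169
top 158.83775518483472 159.00727726358932 ((5.31611442565918, -3.8615379333496094), (48.66754150390625, 39.93655014038086), 0.3375813066959381) 1171
top px 237 273 161 195 ((255.0, 178.0), (34.0, 36.0), 90.0)
[529.05 111.08 229.01] -0.15009424377171282 8.3333
rod at z30: x 0.00 y -0.88; slopes/30mm -0.02 0.85 350 0.14 zmax 59.96857696443189
top 158.89614518084332 159.02680056717816 ((5.3470306396484375, -3.739696502685547), (48.74601745605469, 39.93171310424805), 0.13306617736816406) 1166
top px 237 273 161 195 ((255.0, 178.0), (36.0, 34.0), 0.0)
[529.06 111.14 229.03] -0.15001522495337943 8.3833
```

```bash
python3 - <<'E'
from fit import *
d=np.load('pics/w4.png.npy'); W=tool_cloud(d)
m=(abs(W[...,0])<14)&(abs(W[...,1])<16)&(W[...,2]<0)&(W[...,2]>-60); Q=W[m]
for z in range(-50,0,4):
    q=Q[(Q[:,2]>=z)&(Q[:,2]<z+4)]
    if len(q): print(z,len(q),np.round(np.median(q,0),2),np.round(q[:,1].min(),2))
for z in range(0,76,6):
    q=W[(abs(W[...,0])<2)&(abs(W[...,1])<16)&(W[...,2]>=z)&(W[...,2]<z+6)]
    if len(q): print(z,len(q),np.round(np.median(q,0),2))
q=Q[(Q[:,2]>-26)&(Q[:,2]<-9)]; print(np.polyfit(q[:,2],q[:,1],1), np.ptp(q[:,0]))
f=192/np.tan(np.radians(r.calibration('wrist')['vfov'])/2); T=r.calibration('wrist')['mount']; c=r.calibration('wrist')
for u,v in [(255,178),(255,177.3)]:
    k=T[:3,:3]@np.array([(u-c['cx'])/f,-(v-c['cy'])/f,-1]); print((T[:3,3]+k*(159-T[2,3])/k[2]))
E
```

```text
-50 195 [ 10.18   1.19 -46.55] -4.92
-46 552 [ -6.04   1.49 -44.65] -4.3
-42 286 [  1.78   2.93 -40.  ] -2.11
-38 165 [ -0.12   2.72 -36.41] -13.51
-34 197 [ -0.14 -12.32 -30.73] -13.18
-30 186 [  0.59 -12.62 -28.18] -13.34
-26 148 [  0.34 -12.51 -24.22] -13.27
-22 144 [ -0.44 -12.37 -20.1 ] -12.8
-18 129 [  0.34 -12.28 -15.92] -12.9
-14 132 [ -0.21 -12.16 -11.96] -12.67
-10 107 [ -0.22 -12.02  -7.94] -12.54
-6 5 [ 10.56 -11.6   -5.61] -11.75
0 7 [-0.27 -8.73  4.22]
6 17 [ 0.32 -8.4   8.52]
12 17 [-0.31 -8.15 14.56]
18 17 [ 0.32 -8.1  20.85]
24 13 [-0.35 -7.84 26.55]
30 14 [-0.04 -7.66 32.52]
36 14 [-0.05 -7.61 38.49]
42 15 [-0.44 -7.28 45.47]
48 9 [-0.46 -7.23 51.01]
54 10 [ 0.3  -7.05 56.57]
60 3 [ 0.29 -6.85 62.73]
[  0.0274461 -11.8289931] 27.96688634550384
[  1.35607356  -3.89267524 159.        ]
[  1.3551222   -4.69116785 159.        ]
```

```bash
python3 - <<'E'
from fit import *
s=r.sense()
for f in ['w2.png','w4.png']:
    d=np.load(f'pics/{f}.npy'); W=tool_cloud(d)
    m=abs(W[...,2]-(230))<14
    Q=W[m]; A=np.c_[Q[:,:2],np.ones(len(Q))]
    c,*_=np.linalg.lstsq(A,Q[:,2],rcond=None); res=Q[:,2]-A@c; k=abs(res)<3; c,*_=np.linalg.lstsq(A[k],Q[k,2],rcond=None); print(f,c,k.sum())
d=np.load('pics/w2.png.npy');W=tool_cloud(d)
# rack top & post in w2 tool frame
m=(W[...,2]>90)&(W[...,2]<150)&(abs(W[...,0])<25)&(abs(W[...,1]+6)<25); Q=W[m]
for z in range(100,150,4):
    q=Q[(Q[:,2]>=z)&(Q[:,2]<z+4)]
    if len(q): print(z,len(q),np.round(np.median(q,0),2),np.round(q.min(0)[:2],2),np.round(q.max(0)[:2],2))
E
```

```text
w2.png [ 2.26194194e-03 -1.06038417e-03  2.29574650e+02] 93366
w4.png [ 1.82700603e-03 -1.45797589e-04  2.28563067e+02] 76530
100 5 [ 12.43  -5.43 103.98] [-10.12 -14.99] [13.47  3.3 ]
104 260 [  1.22  -5.76 106.53] [-13.13 -15.71] [15.57  4.17]
108 200 [ -2.61  -6.5  109.91] [-13.16 -15.73] [16.4   4.66]
112 166 [  1.23  -6.31 113.96] [ -5.53 -15.69] [7.99 4.5 ]
116 34 [  1.25  -7.02 116.47] [ -4.61 -15.51] [10.06  4.52]
120 52 [  0.75 -15.33 121.48] [-13.56 -15.74] [ 16.06 -13.26]
124 27 [  0.25 -15.5  126.78] [-12.79 -15.71] [ 15.34 -15.28]
128 6 [  4.81 -15.65 131.3 ] [ -7.9  -15.72] [  8.32 -15.18]
132 25 [  1.27 -15.44 132.7 ] [-13.04 -15.57] [ 15.57 -15.27]
136 29 [  1.29 -15.43 138.72] [-13.29 -15.71] [ 15.88 -15.24]
140 4 [  2.89 -15.6  143.74] [ -8.24 -15.67] [ 10.85 -15.57]
144 22 [ -0.29 -15.43 144.74] [-13.58 -15.55] [ 13.01 -15.2 ]
```

Call:
{"method": "play_rows", "body": {"plan": "0.07 -0.2 1 0; 0.07 -0.2 1.5 0; 0 0 2 0; 0 0 2 0; 0 0 1 0"}}

```text
t: 8.85
ee_pos: [529.5, 114.5, 151.1]
eef_rot: [0.001, 0.997, -0.075, -0.002]
wrist_force: [0.1, 0.4, -3.9]
opening: 0.346
```

Call:
{"method": "play_rows", "body": {"plan": "0 0 0 0; 0 0 0 0; 0 0 0 0; 0 0 0 0; 0 0 0 0"}}

```text
t: 9.27
ee_pos: [531.8, 115.1, 155.1]
eef_rot: [-0.0, 0.997, -0.075, 0.001]
wrist_force: [-1.2, -0.7, -3.3]
opening: 0.345
```

```bash
python3 - <<'E'
from fit import *
for i in range(2):
    s,p,d=snap('wrist','w5.png'); W=tool_cloud(d)
    a,n,e,Q=rodfit(W); print('rod z30: x %.2f y %.2f; slopes %.2f %.2f'%(a[0],a[2],a[1],a[3]),n,round(e,2),'foot',a[0]+a[1]*38/30,a[2]+a[3]*38/30)
    zt=s['ee_pos'][2]-70
    m=(abs(W[...,2]-zt)<3)&(abs(W[...,0])<28)&(abs(W[...,1])<30); q=W[m]; print(np.median(q[:,2]),zt,np.percentile(q[:,0],[1,99]),np.percentile(q[:,1],[1,99]),rect(q[:,:2]),s['ee_pos'],yaw(s),s['wrist_force'])
snap('side','s3.png'); snap('scene','c3.png')
a=cv2.imread('pics/w5.png'); cv2.imwrite('pics/w5c.png',cv2.resize(a[60:290,130:390],None,fx=2.6,fy=2.6,interpolation=cv2.INTER_CUBIC))
a=cv2.imread('pics/s3.png')[100:190,210:300]; b=cv2.imread('pics/c3.png')[120:210,275:365]
cv2.imwrite('pics/sc3.png',cv2.resize(np.hstack([a,b]),None,fx=4.4,fy=4.4,interpolation=cv2.INTER_CUBIC))
E
```

```text
rod z30: x -0.01 y -0.88; slopes -0.05 0.90 354 0.14 foot -0.0757535607921624 0.2560936251023729
84.9465770809288 85.14327139624822 [-21.16387184  18.15986978] [-19.21129757  20.30985337] ((2.7595691680908203, 0.6155242919921875), (40.23761749267578, 48.329444885253906), 89.57124328613281) [531.76551879 115.13826572 155.1432714 ] -0.1501030444204719 [-1.20554155 -0.65848979 -3.27650426]
rod z30: x -0.02 y -0.86; slopes -0.03 0.86 349 0.14 foot -0.051418747934825676 0.22475577938844304
84.79278126658855 84.99155502709692 [-21.01155627  18.42304463] [-19.33771265  20.24231246] ((1.0177726745605469, 0.5181713104248047), (40.27333450317383, 44.67408752441406), 89.92729187011719) [531.61423332 115.00931997 154.99155503] -0.1501137172061477 [-0.13263304  0.87450142 -3.40170776]
```

View pics/w5c.png

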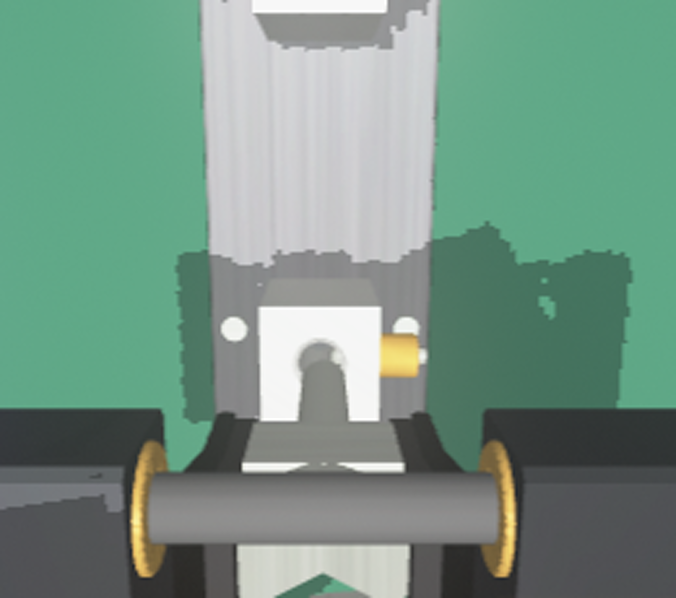

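View pics/sc3.png

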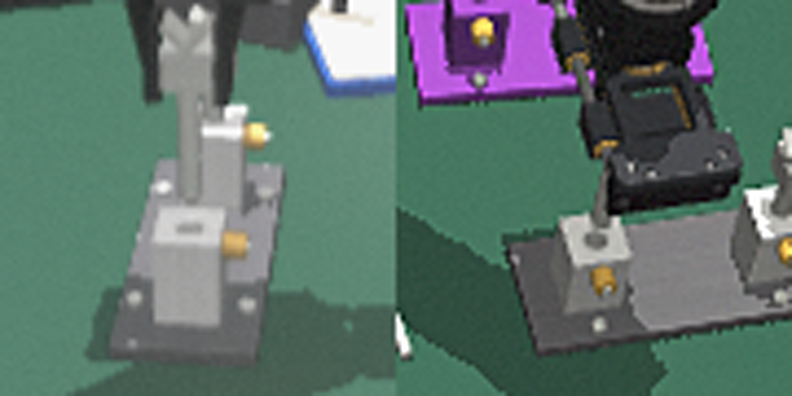

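Call:
{"method": "play_rows", "body": {"plan": "0 0 0 0; 0 0 0 0; 0 0 0 0; 0 0 0 0; 0 0 0 0"}}

```text
t: 9.88
ee_pos: [531.0, 114.9, 154.0]
eef_rot: [0.0, 0.997, -0.075, 0.0]
wrist_force: [-0.6, -0.8, -3.1]
opening: 0.34
```

Call:
{"method": "play_rows", "body": {"plan": "0 0 0 0; 0 0 0 0; 0 0 0 0; 0 0 0 0; 0 0 0 0"}}

```text
t: 10.3
ee_pos: [531.0, 114.9, 154.0]
eef_rot: [0.0, 0.997, -0.075, 0.0]
wrist_force: [0.3, -0.3, -2.6]
opening: 0.343
```

```bash
cat > m.py <<'E'
from fit import *
import sys
X=[];
for i in range(4):
    s,p,d=snap('wrist',sys.argv[1]); W=tool_cloud(d)
    a,n,e,Q=rodfit(W); 
    zt=s['ee_pos'][2]-70
    m=(abs(W[...,2]-zt)<3)&(abs(W[...,0])<28)&(abs(W[...,1])<30)&(p.min(-1)>170)
    ys,xs=np.nonzero(m); q=W[m]
    # edges: row-wise/col-wise extents
    rows=[(q0.min(),q0.max()) for v in np.unique(ys) for q0 in [W[v,xs[ys==v],0]] if np.ptp(q0)>34]
    yy=np.percentile(q[:,1],[.5,99.5])
    X.append([a[0]+a[1]*38/30,a[2]+a[3]*38/30,np.median([sum(k)/2 for k in rows]),yy.mean()])
    print(np.round(X[-1],2),len(rows),np.round(np.median([k[1]-k[0] for k in rows]),1),np.round(np.ptp(yy),1),np.round(s['ee_pos'],2),round(yaw(s),4),round(a[3],2))
X=np.mean(X,0); print('need dx,dy',X[2]-X[0],X[3]-X[1])
E
python3 m.py w6.png
```

```text
[-0.07  0.23 -0.6   0.47] 44 39.0 39.3 [531.05 114.91 154.05] -0.15 0.88
[-0.01  0.3  -0.6   0.47] 44 39.1 39.3 [531.03 114.87 154.05] -0.15 0.92
[-0.02  0.23 -0.6   0.48] 44 39.0 39.3 [531.05 114.88 154.06] -0.15 0.88
[-0.06  0.26 -0.6   0.44] 44 39.0 39.3 [531.04 114.86 154.05] -0.15 0.9
need dx,dy -0.5593153345092153 0.20780970219314998
```

Call:
{"method": "play_rows", "body": {"plan": "-0.05 0.02 0 0; 0 0 0.5 0; 0 0 0.5 0; 0 0 0.3 0; 0 0 0 0"}}

```text
t: 10.92
ee_pos: [529.7, 114.4, 139.9]
eef_rot: [0.0, 0.997, -0.075, -0.001]
wrist_force: [0.1, -0.2, -2.0]
opening: 0.345
```

Call:
{"method": "play_rows", "body": {"plan": "0 0 0 0; 0 0 0 0; 0 0 0 0; 0 0 0 0; 0 0 0 0"}}

```text
t: 11.33
ee_pos: [530.6, 114.8, 141.2]
eef_rot: [-0.0, 0.997, -0.075, 0.0]
wrist_force: [0.6, 0.2, -3.2]
opening: 0.341
```

```bash
python3 m.py w7.png; python3 - <<'E'
import cv2
a=cv2.imread('pics/w7.png'); cv2.imwrite('pics/w7c.png',cv2.resize(a[150:260,190:320],None,fx=5,fy=5,interpolation=cv2.INTER_CUBIC))
E
```

```text
[-0.09  0.25 -0.13 -2.14] 42 39.2 35.4 [530.63 114.82 141.22] -0.15 0.89
[-0.04  0.26 -0.14 -2.16] 42 39.2 35.4 [530.6  114.78 141.2 ] -0.15 0.91
[-0.03  0.24 -0.14 -2.18] 42 39.2 35.3 [530.58 114.79 141.18] -0.15 0.89
[-0.07  0.23 -0.13 -2.24] 42 39.1 35.2 [530.55 114.76 141.12] -0.15 0.88
need dx,dy -0.07626462712468077 -2.4280104668596962
```

View pics/w7c.png

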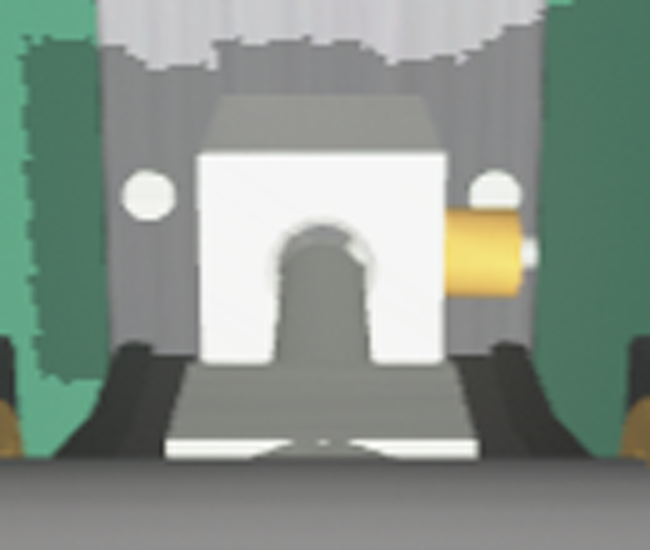

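Rod and bore line up: rod at (325,240) in the crop, inside the chamfer ring. The dy of -2.4 is spurious because the grip block hides the holder's near edge. I'll descend while watching the force.

Call:
{"method": "play_rows", "body": {"plan": "0 0 0.25 0; 0 0 0.25 0; 0 0 0.2 0; 0 0 0 0; 0 0 0 0"}}

```text
t: 11.95
ee_pos: [530.3, 114.7, 133.8]
eef_rot: [0.0, 0.997, -0.075, -0.0]
wrist_force: [-0.3, 0.1, -2.2]
opening: 0.342
```

Call:
{"method": "play_rows", "body": {"plan": "0 0 0.15 0; 0 0 0.15 0; 0 0 0.1 0; 0 0 0 0; 0 0 0 0"}}

```text
t: 12.37
ee_pos: [530.5, 114.7, 130.0]
eef_rot: [0.0, 0.997, -0.075, -0.0]
wrist_force: [-0.2, 0.9, -3.0]
opening: 0.34
```

Call:
{"method": "play_rows", "body": {"plan": "0 0 0.1 0; 0 0 0.1 0; 0 0 0.1 0; 0 0 0 0; 0 0 0 0"}}

```text
t: 12.78
ee_pos: [530.3, 114.8, 126.9]
eef_rot: [0.0, 0.997, -0.075, -0.0]
wrist_force: [-0.2, 0.5, -2.0]
opening: 0.341
```

Call:
{"method": "play_rows", "body": {"plan": "0 0 0.1 0; 0 0 0.1 0; 0 0 0 0; 0 0 0 0; 0 0 0 0"}}

```text
t: 13.2
ee_pos: [530.2, 114.8, 125.0]
eef_rot: [0.0, 0.997, -0.075, -0.0]
wrist_force: [-2.0, -0.3, -0.7]
opening: 0.344
```

Call:
{"method": "play_rows", "body": {"plan": "0 0 0.1 0; 0 0 0.1 0; 0 0 0 0; 0 0 0 0; 0 0 0 0"}}

```text
t: 13.62
ee_pos: [530.9, 114.9, 123.9]
eef_rot: [0.0, 0.997, -0.075, 0.001]
wrist_force: [-2.8, -0.6, 7.0]
opening: 0.344
```

Call:
{"method": "play_rows", "body": {"plan": "0 0 0.1 0; 0 0 0.1 0; 0 0 0 0; 0 0 0 0; 0 0 0 0"}}

```text
t: 14.03
ee_pos: [530.2, 114.7, 120.9]
eef_rot: [0.0, 0.997, -0.075, -0.0]
wrist_force: [-2.3, 0.6, -0.5]
opening: 0.342
```

Call:
{"method": "play_rows", "body": {"plan": "0 0 0.1 0; 0 0 0.1 0; 0 0 0 0; 0 0 0 0; 0 0 0 0"}}

```text
t: 14.45
ee_pos: [530.1, 114.5, 118.3]
eef_rot: [0.0, 0.997, -0.075, -0.001]
wrist_force: [-1.8, -0.7, -4.1]
opening: 0.339
```

Call:
{"method": "play_rows", "body": {"plan": "0 0 0.1 0; 0 0 0.1 0; 0 0 0 0; 0 0 0 0; 0 0 0 0"}}

```text
t: 14.87
ee_pos: [530.2, 114.6, 116.8]
eef_rot: [0.0, 0.997, -0.075, -0.0]
wrist_force: [-3.3, 0.3, -3.8]
opening: 0.342
```

Call:
{"method": "play_rows", "body": {"plan": "0 0 0.1 0; 0 0 0.1 0; 0 0 0 0; 0 0 0 0; 0 0 0 0"}}

```text
t: 15.28
ee_pos: [530.2, 114.6, 114.7]
eef_rot: [0.0, 0.997, -0.075, -0.0]
wrist_force: [-3.0, -0.3, -3.0]
opening: 0.337
```

```bash
python3 - <<'E'
from fit import *
s,p,d=snap('wrist','w8.png'); W=tool_cloud(d); print(s['ee_pos'],s['wrist_force'])
a,n,e,Q=rodfit(W); print(a,n,e)
m=(abs(W[...,0])<14)&(abs(W[...,1])<16)&(W[...,2]<0)&(W[...,2]>-60); Q=W[m]
print(Q[:,2].min(),np.percentile(Q[:,2],[1,5]))
q=Q[(Q[:,2]>-26)&(Q[:,2]<-9)]; print(np.polyfit(q[:,2],q[:,1],1))
d=np.load('pics/w4.png.npy'); W=tool_cloud(d);m=(abs(W[...,0])<14)&(abs(W[...,1])<16)&(W[...,2]<0)&(W[...,2]>-60); Q=W[m]
print('before',Q[:,2].min(),np.percentile(Q[:,2],[1,5]))
E
```

```text
[530.24252201 114.64138556 114.70964248] [-2.95454609 -0.26244976 -3.01829345]
[ 0.0478624   0.4003078  -2.16698013 -2.7454346 ] 662 2.4850964316793265
-47.99772649531997 [-47.18230561 -46.49341297]
[  0.03096599 -11.75250047]
before -48.14759302683537 [-47.19352445 -46.43345303]
```

Call:
{"method": "play_rows", "body": {"plan": "0 0 0.08 0; 0 0 0.08 0; 0 0 0 0; 0 0 0 0; 0 0 0 0"}}

```text
t: 15.75
ee_pos: [530.4, 114.8, 113.4]
eef_rot: [0.0, 0.997, -0.075, -0.0]
wrist_force: [-4.1, -0.2, -1.1]
opening: 0.339
```

Call:
{"method": "play_rows", "body": {"plan": "0 0 0.08 0; 0 0 0.08 0; 0 0 0 0; 0 0 0 0; 0 0 0 0"}}

```text
t: 16.17
ee_pos: [530.4, 114.7, 111.6]
eef_rot: [0.0, 0.997, -0.075, -0.0]
wrist_force: [-4.3, -0.8, -3.2]
opening: 0.345
```

Call:
{"method": "play_rows", "body": {"plan": "0 0 0.08 0; 0 0 0.08 0; 0 0 0 0; 0 0 0 0; 0 0 0 0"}}

```text
t: 16.58
ee_pos: [530.5, 114.7, 110.1]
eef_rot: [0.0, 0.997, -0.075, -0.0]
wrist_force: [-3.3, -1.1, -2.1]
opening: 0.341
```

Call:
{"method": "play_rows", "body": {"plan": "0 0 0.08 0; 0 0 0.08 0; 0 0 0 0; 0 0 0 0; 0 0 0 0"}}

```text
t: 17.0
ee_pos: [530.5, 114.7, 108.5]
eef_rot: [0.0, 0.997, -0.075, -0.0]
wrist_force: [-4.0, -0.2, -2.1]
opening: 0.341
```

Call:
{"method": "play_rows", "body": {"plan": "0 0 0.08 0; 0 0 0.08 0; 0 0 0 0; 0 0 0 0; 0 0 0 0"}}

```text
t: 17.42
ee_pos: [530.5, 114.7, 106.9]
eef_rot: [0.0, 0.997, -0.075, 0.0]
wrist_force: [-4.6, 0.2, -2.5]
opening: 0.344
```

Call:
{"method": "play_rows", "body": {"plan": "0 0 0.08 0; 0 0 0.08 0; 0 0 0 0; 0 0 0 0; 0 0 0 0"}}

```text
t: 17.83
ee_pos: [530.5, 114.6, 105.3]
eef_rot: [0.0, 0.997, -0.075, -0.0]
wrist_force: [-3.9, -1.2, -1.7]
opening: 0.341
```

Call:
{"method": "play_rows", "body": {"plan": "0 0 0.08 0; 0 0 0.08 0; 0 0 0 0; 0 0 0 0; 0 0 0 0"}}

```text
t: 18.25
ee_pos: [530.5, 114.6, 103.7]
eef_rot: [0.0, 0.997, -0.075, 0.0]
wrist_force: [-3.8, -0.2, -1.4]
opening: 0.34
```

Call:
{"method": "play_rows", "body": {"plan": "0 0 0.08 0; 0 0 0.08 0; 0 0 0 0; 0 0 0 0; 0 0 0 0"}}

```text
t: 18.67
ee_pos: [530.5, 114.6, 102.1]
eef_rot: [0.0, 0.997, -0.075, -0.0]
wrist_force: [-4.0, -1.6, -1.4]
opening: 0.344
```

Call:
{"method": "play_rows", "body": {"plan": "0 0 0.08 0; 0 0 0.08 0; 0 0 0 0; 0 0 0 0; 0 0 0 0"}}

```text
t: 19.08
ee_pos: [530.5, 114.6, 100.6]
eef_rot: [0.0, 0.997, -0.075, -0.0]
wrist_force: [-3.5, -2.1, -0.2]
opening: 0.342
```

Call:
{"method": "play_rows", "body": {"plan": "0 0 0.08 0; 0 0 0.08 0; 0 0 0 0; 0 0 0 0; 0 0 0 0"}}

```text
t: 19.5
ee_pos: [530.5, 114.6, 99.0]
eef_rot: [0.0, 0.997, -0.075, 0.0]
wrist_force: [-4.2, -3.0, -0.4]
opening: 0.344
```

Call:
{"method": "play_rows", "body": {"plan": "0 0 0.08 0; 0 0 0.08 0; 0 0 0 0; 0 0 0 0; 0 0 0 0"}}

```text
t: 19.92
ee_pos: [530.5, 114.5, 97.4]
eef_rot: [0.0, 0.997, -0.075, -0.0]
wrist_force: [-3.9, -3.1, -0.1]
opening: 0.342
```

The -y side force is growing as the tilt bears on the bore, so I'll shift with it while continuing.

Call:
{"method": "play_rows", "body": {"plan": "0 0.03 0.07 0; 0 0.03 0.07 0; 0 0 0 0; 0 0 0 0; 0 0 0 0"}}

```text
t: 20.33
ee_pos: [530.5, 114.4, 96.1]
eef_rot: [-0.0, 0.997, -0.075, 0.0]
wrist_force: [-4.3, -0.4, 0.1]
opening: 0.344
```

Call:
{"method": "play_rows", "body": {"plan": "0 0.03 0.07 0; 0 0 0.07 0; 0 0 0 0; 0 0 0 0; 0 0 0 0"}}

```text
t: 20.75
ee_pos: [530.4, 114.2, 94.5]
eef_rot: [-0.0, 0.997, -0.075, 0.0]
wrist_force: [-4.0, -0.7, 0.2]
opening: 0.343
```

Call:
{"method": "play_rows", "body": {"plan": "0 0 0.06 0; 0 0 0.06 0; 0 0 0 0; 0 0 0 0; 0 0 0 0"}}

```text
t: 21.17
ee_pos: [530.5, 114.1, 93.6]
eef_rot: [-0.0, 0.997, -0.075, 0.0]
wrist_force: [-4.8, 0.8, 3.2]
opening: 0.342
```

Call:
{"method": "play_rows", "body": {"plan": "0 0 0.05 0; 0 0 0 0; 0 0 0 0; 0 0 0 0; 0 0 0 0"}}

```text
t: 21.58
ee_pos: [530.5, 114.2, 93.6]
eef_rot: [-0.0, 0.997, -0.075, 0.0]
wrist_force: [-5.9, 0.0, 5.9]
opening: 0.339
```

Call:
{"method": "play_rows", "body": {"plan": "0 0 0.05 0; 0 0 0 0; 0 0 0 0; 0 0 0 0; 0 0 0 0"}}

```text
t: 22.0
ee_pos: [530.6, 114.2, 93.6]
eef_rot: [0.0, 0.997, -0.075, 0.0]
wrist_force: [-6.8, -0.9, 8.5]
opening: 0.341
```

z has stalled at 93.6 mm while the force builds linearly, about 8 N beyond the drag. The foot is about 44 mm down, so this is the stop. I'll ease the push and open slightly.

Call:
{"method": "play_rows", "body": {"plan": "0 0 -0.08 0; 0 0 0 0; 0 0 0 0; 0 0 0 0; 0 0 0 0"}}

```text
t: 22.42
ee_pos: [530.5, 114.1, 93.6]
eef_rot: [-0.0, 0.997, -0.075, 0.0]
wrist_force: [-5.7, -0.2, 3.8]
opening: 0.345
```

Call:
{"method": "play_rows", "body": {"plan": "0 0 0 0; 0 0 0 0; 0 0 0 0; 0 0 0 0; 0 0 0 0", "hand": 50}}

```text
t: 22.83
ee_pos: [531.4, 114.0, 93.5]
eef_rot: [-0.0, 0.997, -0.075, 0.001]
wrist_force: [-0.1, -0.6, 0.4]
opening: 0.49
```

```bash
python3 - <<'E'
from fit import *
s,p,d=snap('wrist','w9.png'); W=tool_cloud(d); print(s['ee_pos'],s['wrist_force'],s['opening'])
m=(abs(W[...,0])<14)&(abs(W[...,1])<16)&(W[...,2]<0)&(W[...,2]>-60); Q=W[m]
print(Q[:,2].min(),np.percentile(Q[:,2],[1,5]),'top z',s['ee_pos'][2]-np.percentile(Q[:,2],1))
q=Q[(Q[:,2]>-26)&(Q[:,2]<-9)]; print(np.polyfit(q[:,2],q[:,1],1))
cv2.imwrite('pics/w9c.png',cv2.resize(p[100:384,130:390,::-1],None,fx=2,fy=2))
E
```

```text
[531.36024785 113.99223072  93.49601944] [-0.12290065 -0.62811929  0.38397737] 0.4895603388267408
-48.396419731385876 [-47.48655804 -46.65756945] top z 140.98257748027527
[  0.0306113  -11.61868814]
```

View pics/w9c.png

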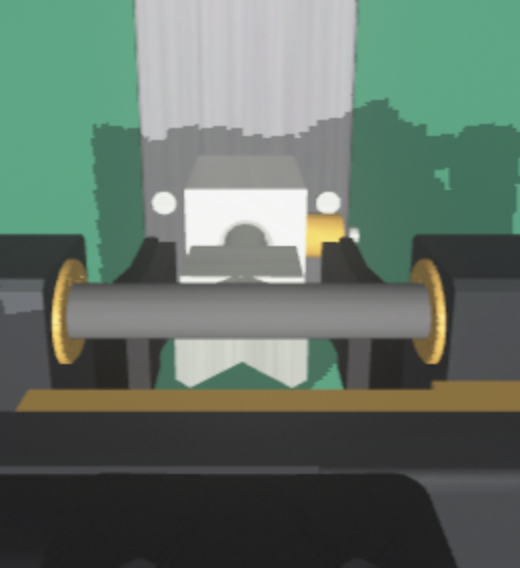

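Released: the post stands in the bore, top at about 141 mm. To rule out a wedge, I'll re-grip it unloaded (tool shifted by the sprung-back 0.9 mm) and press gently once more.

Call:
{"method": "play_rows", "body": {"plan": "-0.09 0 0 0; 0 0 0 0; 0 0 0 0; 0 0 0 0; 0 0 0 0"}}

```text
t: 23.3
ee_pos: [529.5, 114.0, 93.3]
eef_rot: [0.0, 0.997, -0.075, 0.0]
wrist_force: [-1.1, 0.1, 0.6]
opening: 0.5
```

Call:
{"method": "play_rows", "body": {"plan": "0 0 0 0; 0 0 0 0; 0 0 0 0; 0 0 0 0; 0 0 0 0", "hand": 0, "force": 20}}

```text
t: 23.72
ee_pos: [529.7, 113.9, 93.3]
eef_rot: [0.0, 0.997, -0.075, 0.0]
wrist_force: [1.1, 0.3, -0.2]
opening: 0.347
```

Call:
{"method": "play_rows", "body": {"plan": "0 0 0.05 0; 0 0 0.05 0; 0 0 0 0; 0 0 0 0; 0 0 0 0"}}

```text
t: 24.13
ee_pos: [529.8, 114.0, 93.2]
eef_rot: [0.0, 0.997, -0.075, 0.0]
wrist_force: [-1.8, -1.5, 6.2]
opening: 0.339
```

Call:
{"method": "play_rows", "body": {"plan": "0 0 0.05 0; 0 0 0 0; 0 0 0 0; 0 0 0 0; 0 0 0 0"}}

```text
t: 24.55
ee_pos: [529.8, 114.0, 93.1]
eef_rot: [0.0, 0.997, -0.075, 0.0]
wrist_force: [-1.8, -1.1, 10.1]
opening: 0.345
```

Seated: 10 N moved it only about 0.1–0.2 mm, with hardly any side force. Ease off, open and withdraw.

Call:
{"method": "play_rows", "body": {"plan": "0 0 -0.08 0; 0 0 -0.07 0; 0 0 0 0; 0 0 0 0; 0 0 0 0"}}

```text
t: 24.97
ee_pos: [529.7, 114.0, 93.2]
eef_rot: [0.0, 0.997, -0.075, 0.0]
wrist_force: [0.6, -0.6, 0.9]
opening: 0.343
```

Call:
{"method": "play_rows", "body": {"plan": "0 0 0 0; 0 0 0 0; 0 0 0 0; 0 0 0 0; 0 0 0 0", "hand": 70}}

```text
t: 25.38
ee_pos: [529.3, 114.1, 93.2]
eef_rot: [0.0, 0.997, -0.075, -0.0]
wrist_force: [-0.0, 0.8, -0.8]
opening: 0.631
```

Call:
{"method": "play_rows", "body": {"plan": "0 0 0 0; 0 0 -0.5 0; 0 0 -1 0; 0 0 -2 0; 0 0 -2 0"}}

```text
t: 25.8
ee_pos: [529.1, 114.1, 149.2]
eef_rot: [0.0, 0.997, -0.075, -0.0]
wrist_force: [0.6, 0.8, -0.8]
opening: 0.701
```

Call:
{"method": "play_rows", "body": {"plan": "0 0 -2 0; 0 0 -2 0; 0 0 -2 0; 0 0 -1 0; 0 0 0 0"}}

```text
t: 26.22
ee_pos: [531.0, 114.7, 221.4]
eef_rot: [-0.001, 0.997, -0.075, 0.003]
wrist_force: [0.1, 0.2, 0.1]
opening: 0.698
```

Call:
{"method": "play_rows", "body": {"plan": "0 0 0 0; 0 0 0 0; 0 0 0 0; 0 0 0 0; 0 0 0 0"}}

```text
t: 26.63
ee_pos: [529.1, 113.9, 217.4]
eef_rot: [0.0, 0.997, -0.075, -0.001]
wrist_force: [0.6, 0.6, -0.3]
opening: 0.702
```

```bash
python3 - <<'E'
from fit import *
s,p,d=snap('wrist','w10.png'); W=cloud('wrist',d,s); z=W[...,2]; print(s['ee_pos'],s['wrist_force'],s['t'])
m=(z>88)&(z<160)
cc,lab,st,ce=cv2.connectedComponentsWithStats(m.astype(np.uint8))
for k in np.argsort(-st[1:,4])[:8]+1: print(ce[k],st[k,4],rect(W[lab==k][:,:2]),z[lab==k].max(),np.percentile(z[lab==k],98))
snap('side','s10.png');snap('scene','c10.png')
a=cv2.imread('pics/s10.png')[60:330,150:350]; b=cv2.imread('pics/c10.png')[60:330,160:420]
cv2.imwrite('pics/sc10.png',cv2.resize(np.hstack([a,b]),None,fx=1.7,fy=1.7,interpolation=cv2.INTER_CUBIC))
E
```

```text
[529.07431105 113.89950142 217.36798735] [ 0.59242018  0.56135541 -0.30146901] 26.6333
[255.45063291  35.96898734] 1580 ((549.7516479492188, 243.04379272460938), (20.9461727142334, 30.07010269165039), 81.06766510009766) 146.49592245024758 145.4542561130848
[254.0159204  193.35422886] 1005 ((529.8187866210938, 117.0487289428711), (20.61562156677246, 29.847457885742188), 81.52403259277344) 141.58897963077501 140.75059349544185
[16.04403244 78.27114716] 863 ((339.628173828125, 245.55307006835938), (20.12228012084961, 23.836977005004883), 76.63434600830078) 131.4588763081304 130.5491540341491
[508.68518519  58.03703704] 108 ((777.5179443359375, 199.62464904785156), (5.986346244812012, 18.183380126953125), 5.737654685974121) 91.76859348140027 91.28841580717338
```

View pics/sc10.png

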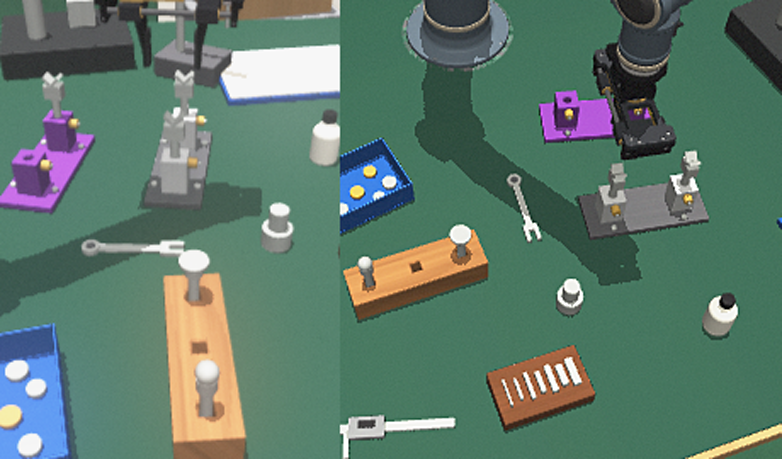

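View pics/w10.png

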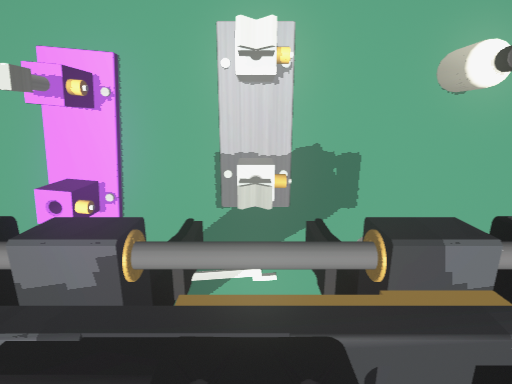

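The V-rest stands in the empty holder with its groove in line (81.5° against 81.1° for the fitted rest). Everything else is undisturbed and the gripper is well clear.

```bash
python3 - <<'E'
from station import r
print(r.finish_job()); print(r.sense()['t'])
E
```

```text
the job is handed in; nothing more can be done
None
the job is handed in; nothing more can be done
```

I fitted the V-rest in the empty holder, let go and handed the job in at about 27 s. No verdict was reported.

**What I did:** I took the V-rest from the rack's middle hole and lined its rod up with the bore using the wrist camera. It went past the plunger at about 10 N and down about 44 mm to the stop. I let go, gripped it again and pressed once more. The reading reached 10 N and the rest moved only 0.1–0.2 mm, so it is on the stop and not wedged.

**Last checks:**
- **Groove:** within about 0.5° of the fitted rest's.
- **Height:** its top is about 140–141 mm above the table.
- **Gripper:** about 75 mm above the rest, reading almost no force.
- **Other things:** the other rests, sleeve, spanner and oil can look undisturbed in the pictures.

**Not settled:**
- **Tilt:** the wrist camera showed the rest leaning about 1.7° just after the first release, and up to about 2.3° going by its final position. That is a little more than the bore's clearance should allow, so part of it may be camera error; the limit is 4°.
- **Camera disagreement:** the wrist camera and the two fixed cameras differed by 1–3 mm on where the holder is. I relied on the wrist camera's relative positions.
- **Plunger:** I did not read the plunger's travel directly. I judged it pushed back from the forces felt on the way in.

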